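# Hold a spoiled blank under the hand press

## Task

Find the one walnut disc in the batch that has a piece broken out of its edge, and lay it flat and centred on the round steel anvil of the hand press to serve as the trial piece. Then bring the sprung press lever down by its wooden handle until the lever arm is level, so that the brass pad presses on the disc, and keep holding it there: the program finishes while still holding the handle down. Leave the sound discs and everything else on the bench where they are.

Things in the scene. Friction and masses are not known exactly. Their poses are not given: they have to be found in the camera images.
- chipped_blank: the spoiled walnut disc, lying flat: 60 mm across, 12 mm thick, 22 g, with a bite broken out of its edge on its +x side (about 48 mm wide, reaching to 10 mm from the centre). Origin: centre of the full circle, on the underside; z up. Along its y axis through the origin it still has the full 60 mm width
- good_blank_a: a sound walnut disc, full circle 60 mm across, 12 mm thick, 25 g; origin at the centre of its underside. To be left alone
- good_blank_b: a sound walnut disc, full circle 60 mm across, 12 mm thick, 25 g; origin at the centre of its underside. To be left alone
- good_blank_c: a sound walnut disc, full circle 60 mm across, 12 mm thick, 25 g; origin at the centre of its underside. To be left alone
- good_blank_d: a sound walnut disc, full circle 60 mm across, 12 mm thick, 25 g; origin at the centre of its underside. To be left alone
- press_anvil (a point): centre of the top face of the fixed press's round steel anvil, 30 mm above the bench, 50 mm across (a disc overhangs it by 5 mm). Around it the base plate, 12 mm high: 110 mm in x, from 50 mm on the +y side to 185 mm on the -y side. Axes are the press's, z up: the lever's hinge is on the -y side; the lever swings in the y-z plane
- press_hinge (a point): centre of the lever's hinge, 140 mm to the anvil's -y side and 85 mm above the bench; the hinge axis is the press's x axis. Two cheeks, 50 mm wide in y and 45 mm apart over their outsides, rise here to 104 mm
- press_lever (a joint): lever angle, rad: 0 = raised on its stop, 100 degrees above level (leaning 10 degrees back from the anvil), kept there by its spring; 1.745 = level, pointing to the press's +y over the anvil; 1.845 = lower stop. Arm 14 mm wide, 20 mm deep. Let go, it swings back up. The handle needs 1 to 3 N at first, about 10 N at level
- press_handle: the wooden handle, a round bar that turns freely on its axis, 18 mm thick, 95 mm long, parallel to the press's x, on the lever end's -x side. Origin: on its axis at the grip, 60 mm to -x of the lever arm, 220 mm from the hinge axis; the bar reaches 45 mm beyond it (free end). Raised: 302 mm above the bench. Lever level: 85 mm above the bench, 80 mm to the anvil's +y.
- press_plunger: the brass pressing pad, 36 mm across, on a spring plunger under the lever arm, 140 mm from the hinge. Origin: centre of its face. It touches a disc on the anvil shortly before level; at level its spring is pushed in about 8 mm (2.4 N plus 1.2 N per mm). Lever raised: pad clear of the anvil, about 110 mm to its -y side, 230 mm high
- thread_spool: an upright wooden thread spool, 44 mm across, 50 mm high. A bystander, not to be disturbed; origin at the centre of its underside
- wax_tin: an aluminium tin, 68 mm across, 35 mm high. A bystander, not to be disturbed; origin at the centre of its underside
- eyelet_tin: a steel tin, 48 mm across, 26 mm high. A bystander, not to be disturbed; origin at the centre of its underside
- straightedge: a flat steel straightedge, 300 x 30 x 5 mm, long in y. A bystander, not to be disturbed; origin at the centre of its underside
- awl: a wooden-handled awl 160 mm long, lying along its x axis. A bystander, not to be disturbed; origin at the centre of its underside
- brass_weight: a brass weight, 50 mm across, 45 mm high. A bystander, not to be disturbed; origin at the centre of its underside
- sanding_block: a cork sanding block, 70 x 45 x 30 mm. A bystander, not to be disturbed; origin at the centre of its underside
There are look-alikes about, which are no part of the job. What is shaped like the chipped_blank but red is not meant.

How it is judged (in metres and radians):
On the way:
1. the broken disc lies flat on the anvil, centred and let go, with the lever still up (horizontal distance between chipped_blank and press_anvil below 0.01 m and z of chipped_blank in the frame of press_anvil between -0.003 and 0.003 m and angle between chipped_blank's own z axis and vertical below 0.06 rad and contact force between the fingers and chipped_blank below 0.1 N and linear speed of chipped_blank below 0.02 m/s and value of joint press_lever below 1.3 rad), for 0.2 s.
At the end, for the whole second after the job is handed in: Ended while holding, for the last second: lever level within 0.06 rad, held by the robot at its handle (over 2 N); pad presses the broken disc with over 4 N; disc flat on the anvil (3 mm, tilt 0.06 rad), centred within 10 mm; sound discs within 20 mm of where they lay (horizontal distance between chipped_blank and press_anvil below 0.01 m and z of chipped_blank in the frame of press_anvil between -0.003 and 0.003 m and angle between chipped_blank's own z axis and vertical below 0.06 rad and value of joint press_lever between 1.685 and 1.805 rad and contact force between press_plunger and chipped_blank above 4 N and contact force between any of the fingers, the arm and press_handle above 2 N and contact force between the fingers and chipped_blank below 0.1 N and distance of each of good_blank_a, good_blank_b, good_blank_c, good_blank_d from where it was at the start of the episode below 0.02 m); the arm keeps its last pose, push and grip.
It fails at once if a sound disc is moved by more than 20 mm (distance of any of good_blank_a, good_blank_b, good_blank_c, good_blank_d from where it was at the start of the episode above 0.02 m).
It fails at once if a bystander is moved by more than 25 mm (distance of any of thread_spool, wax_tin, eyelet_tin, straightedge, awl, brass_weight, sanding_block from where it was at the start of the episode above 0.025 m).
It also fails if it takes over 53 s, if anything falls off the work surface, if the arm or the gripper's body presses on something with over 40 N, if the wrist force passes 120 N, or if a joint passes its speed limit or range.

## Robot

A 6-joint arm with a two-finger parallel gripper is mounted at the origin on the work surface. World frame = base frame: x ahead of the robot, y to its left, z up, the work surface at z = 0. Lengths are in mm, angles in degrees, forces in N, time in s.
With the tool pointing down it reaches from about 300 to 850 mm from the base axis. Payload 4.2 kg.
Tool frame: the origin (TCP) lies midway between the tips of the shut fingers; the grasp point (between the pads) lies 19 mm behind it; z points along the fingers, x is the direction in which the jaws open and shut, and the axes are right-handed (so a half turn about z gives the same grasp; the last joint's range is limited). The gripper opens to 91 mm and grips with 3 to 60 N. Pads are 32 mm wide; open, the fingers measure 118 mm over their backs; the gripper's body (76 mm by 178 mm) begins 60 mm behind the grasp point.
Start: joints at [72.25, 18.312, 89.639, -0, 72.044, -1.146], TCP at [164.314, 551.039, 213.976] pointing down, gripper open.
Joint ranges: [-177.97, 177.97], [-48.28, 115.42], [12.27, 149.76], [-77.06, 257.06], [2.81, 150.46], [-146.56, 146.56]. Speed limits (degrees/s): [147.25, 147.25, 180, 180, 180, 180].

## Interface

Orientations are given as [roll, pitch, yaw] about the fixed x, y, z axes, in that order (R = Rz(yaw) Ry(pitch) Rx(roll)).
In Python, from workcell import env gives the robot as it stands. The module is installed in compiled form; this text tells all that it offers.
- The arm moves only by the tool drive_tool, never from a script. Its argument "series" is a list of rows, each a list of 3 entries, a list of its own where there are three numbers: the closure, from 0 (fully open) to 1 (shut), then the shift along the tool's x, y, z in mm, then the turn, a rotation vector about the tool's x, y, z in rad. In form: [[gripper, [dx, dy, dz], [rx, ry, rz]], ...]. A call has exactly 5 rows; each row is the pose to reach, as a shift and turn from the pose commanded when the call began, along the tool's axes at that moment; what a row does not reach only later rows make up. A row lasts 1/10 s, in which the tool goes at most 50 mm and 8.59 degrees, less where a joint would pass 70% of its speed; a pose out of reach is approached as far as the arm can. A call with a gripper value outside its range is refused whole. The fingers move at their own pace and stop on an object; "squeeze" is the grip in N (left out, the last holds). Time passes only in rows, so rows that repeat a pose let the fingers close, or fill a call up. It gives the time, the measured TCP pose, the force and the opening at its end, in the units of the state.
- env.state(): the state, without advancing time (a new reading comes with each control period).
- env.grab_frame(name): name is "scene" or "top" or "wrist"; returns a dict with "image" (480x640x3 uint8, red, green, blue), "K" (3x3 intrinsics, pixels), "k1" (the pictures are not rectified: a ray, as slopes to the right and down, at radius r is drawn at 1 + k1 r^2 times it, then the intrinsics apply), "origin" and "orientation" of the camera in the world. Camera axes: x right, y down, z forward; pixel columns grow to the right and rows downward; lengths in mm; the calibration is good to about 2 mm. A picture is of the moment at which its call begins. There is no depth.
- env.job_done(): hands the job in, once; it reports no verdict.
The state is a dict: "time_s": time; "qpos": joint angles; "qvel": joint speeds; "effort": joint torques, N m; "ee_pos": TCP position; "ee_rot": TCP orientation; "force": force on the tool from outside, world axes, zero at the start; "torque": the same for the moment, N m; "gripper_width": finger opening in mm.
Only numpy, scipy, OpenCV 4.12 (cv2) and the standard library are available. Lean on these libraries where they do the work, as an engineer would, in place of code of your own. Each camera call takes 0.05 s, during which the arm holds its last target.

## Working session

There is one attempt and no reset: what is moved stays moved. The work goes in short steps, Python scripts to look and compute and a tool call to move; the robot and the scene stay as the last step left them, time stands still between calls to the robot, and variables do not carry over. Pictures are saved under pics/ and viewed, and the job is handed in when it is done.

Besides the shell and the picture viewer there is one more tool, called after "Call:" as a command line: name --argument value ..., lists and objects as JSON in quotes. drive_tool: Moves the arm, as the interface text tells. Its arguments: {"type":"object","properties":{"series":{"type":"array","items":{"type":"array"}},"squeeze":{"type":"number"}},"required":["series"]}

```bash
mkdir -p pics; python3 - <<'E'
from workcell import env
import cv2,numpy as np,pickle
s=env.state();print({k:np.round(v,2) for k,v in s.items()})
for n in("scene","top","wrist"):
    f=env.grab_frame(n);cv2.imwrite(f"pics/{n}0.png",f["image"][...,::-1]);pickle.dump(f,open(f"{n}0.pkl","wb"))
    print(n,f["K"],f["k1"],f["origin"],f["orientation"])
E
```

```text
{'time_s': np.float64(0.0), 'qpos': array([72.25, 18.35, 89.71,  0.  , 72.04, -1.15]), 'qvel': array([ 0.04,  0.04,  0.02, -0.04, -0.06, -0.15]), 'effort': array([ -0.  , -41.24, -23.2 ,   0.07,   0.05,  -0.  ]), 'ee_pos': array([164.15, 550.55, 213.12]), 'ee_rot': array([-1.80e+02,  1.00e-01,  7.34e+01]), 'force': array([ 0.5 , -0.5 ,  0.44]), 'torque': array([ 0.01, -0.  , -0.01]), 'gripper_width': np.float64(91.52)}
scene [[494.9317438    0.         311.44870967]
 [  0.         494.9317438  240.78205727]
 [  0.           0.           1.        ]] -0.13328784664485557 [1117.49005092  275.48634924  999.55135377] [-138.76506787   -0.96477269  116.58258679]
top [[458.30410977   0.         322.85442107]
 [  0.         458.30410977 244.01895035]
 [  0.           0.           1.        ]] 0.019017643168798767 [ 326.11295079  -38.30586008 1331.14645674] [-171.66497033    1.52568136  -89.94755672]
wrist [[381.24771528   0.         322.30052563]
 [  0.         381.24771528 237.25197612]
 [  0.           0.           1.        ]] -0.07438783513411187 [ 83.46588734 573.62231251 384.3481434 ] [1.62842214e+02 6.15355148e-02 7.34099708e+01]
```

View pics/scene0.png

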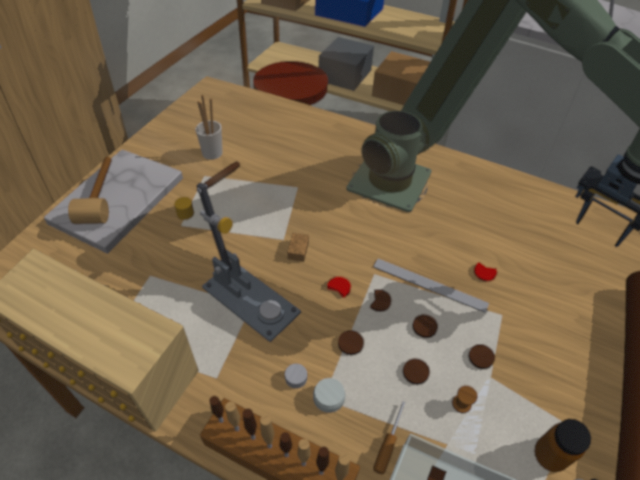

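View pics/top0.png

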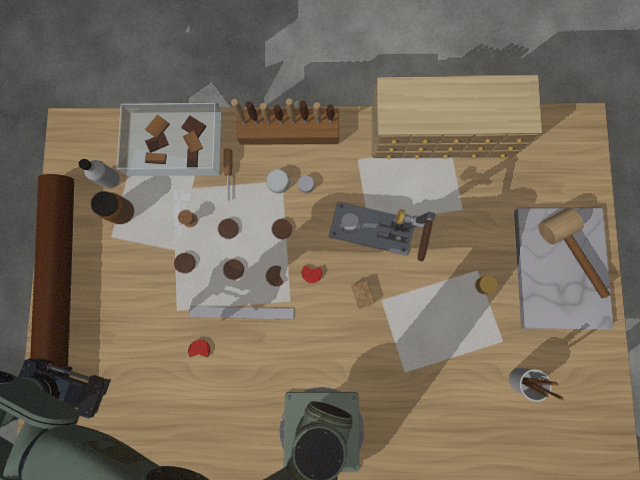

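View pics/wrist0.png

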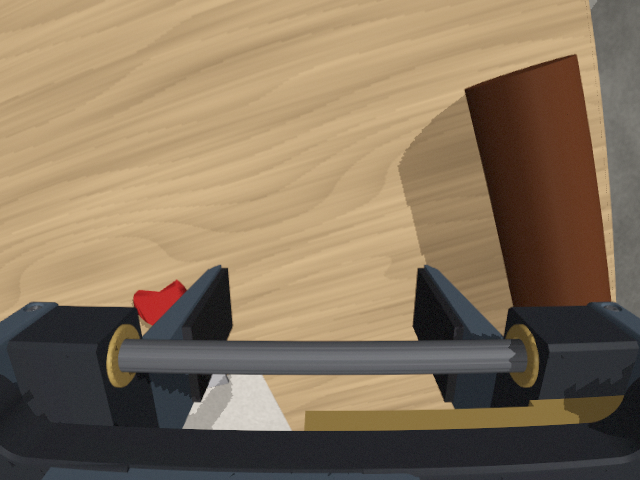

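```bash
cat > h.py <<'E'
import numpy as np,cv2,pickle
from scipy.spatial.transform import Rotation as R
def ray(f,uv):
    K=np.array(f["K"]);k=f["k1"]
    p=((uv[0]-K[0,2])/K[0,0],(uv[1]-K[1,2])/K[1,1])
    d=np.array(p)
    for _ in range(30): d=np.array(p)/(1+k*(d@d))
    v=R.from_euler('xyz',f["orientation"],degrees=True).apply([d[0],d[1],1])
    return np.array(f["origin"],float),v
def onz(f,uv,z):
    o,v=ray(f,uv); return o+v*(z-o[2])/v[2]
def proj(f,P):
    c=R.from_euler('xyz',f["orientation"],degrees=True).inv().apply(np.array(P,float)-f["origin"])
    d=c[:2]/c[2]; d=d*(1+f["k1"]*(d@d)); K=np.array(f["K"])
    return np.array([d[0]*K[0,0]+K[0,2],d[1]*K[1,1]+K[1,2]])
def tri(f,a,g,b):
    o1,v1=ray(f,a);o2,v2=ray(g,b)
    A=np.stack([v1,-v2],1);t=np.linalg.lstsq(A,o2-o1,rcond=None)[0]
    p,q=o1+v1*t[0],o2+v2*t[1]
    return (p+q)/2,np.linalg.norm(p-q)
def ld(n): return pickle.load(open(n+".pkl","rb"))
E
python3 - <<'E'
from h import *
t=ld("top0");s=ld("scene0")
a=cv2.resize(t["image"][190:310,160:300],None,fx=4,fy=4,interpolation=2)[...,::-1]
cv2.imwrite("pics/a.png",a)
b=cv2.resize(t["image"][190:270,320:450],None,fx=6,fy=6,interpolation=2)[...,::-1];cv2.imwrite("pics/b.png",b)
c=cv2.resize(s["image"][150:350,160:320],None,fx=3.0,fy=3.0,interpolation=2)[...,::-1];cv2.imwrite("pics/c.png",c)
d=cv2.resize(s["image"][260:400,320:510],None,fx=4,fy=4,interpolation=2)[...,::-1];cv2.imwrite("pics/d.png",d)
for nm,f in(("top",t),("scene",s)):
    im=f["image"];hsv=cv2.cvtColor(im,cv2.COLOR_RGB2HSV)
    m=((hsv[...,2]<90)&(hsv[...,1]>70)).astype(np.uint8)*255
    for q in cv2.findContours(m,0,2)[0]:
        A=cv2.contourArea(q)
        if 120<A<900:
            (x,y),w,an=cv2.minAreaRect(q);P=onz(f,(x,y),12)
            print(nm,round(A),np.round((x,y),1),np.round(w,1),np.round(P))
E
```

```text
top 329 [177.5 472.5] [13. 59.] [-107.  392.   12.]
top 458 [115.9 451.2] [56.3 17.4] [-53. 564.  12.]
top 232 [542.5 387.6] [42.4 15.5] [ 121. -604.   12.]
top 214 [273.5 275.9] [19.5 15.2] [427. 139.  12.]
top 272 [233.1 268.9] [18.9 19.1] [447. 257.  12.]
top 286 [184.1 262.6] [19.  19.9] [466. 401.  12.]
top 260 [424.4 240. ] [ 7.8 41. ] [ 530. -297.   12.]
top 276 [281.8 228.8] [19.1 18.4] [565. 118.  12.]
top 264 [228. 228.] [18. 18.] [568. 276.  12.]
top 406 [117.7 210.6] [30.  27.3] [622. 606.  12.]
top 130 [193.5 156.9] [12.8 19.5] [786. 387.  12.]
top 452 [288.  140.9] [  6. 100.] [834. 102.  12.]
top 221 [160.7 139. ] [15.7 31.6] [842. 489.  12.]
top 234 [193.4 126.4] [20.2 14.4] [882. 391.  12.]
top 164 [275.8 112.9] [15.3 20.3] [923. 140.  12.]
top 193 [249.9 112.1] [24.7 21.2] [926. 220.  12.]
top 222 [301.5 110.2] [19.4 21. ] [931.  62.  12.]
scene 127 [436.3 475.2] [13.4 13.2] [765. 389.  12.]
scene 132 [340.5 470.5] [17. 11.] [837. 217.  12.]
scene 399 [384.2 454.2] [13.9 40.3] [770. 281.  12.]
scene 208 [215.8 410.5] [14.6 26.8] [844. -64.  12.]
scene 444 [415.5 370.5] [23. 25.] [569. 275.  12.]
scene 414 [481.3 356.2] [24.7 21.2] [470. 400.  12.]
scene 446 [350.  341.5] [23. 24.] [567. 116.  12.]
scene 376 [424.5 325.5] [21. 23.] [450. 256.  12.]
scene 262 [381.2 300.5] [17.2 20.1] [430. 139.  12.]
scene 137 [ 86.  219.5] [ 5. 32.] [ 557. -696.   12.]
scene 142 [184.8 212.7] [11.8 16.8] [ 406. -459.   12.]
scene 378 [389.  182.2] [40.8 16.7] [21.  5. 12.]
scene 188 [222.6 173.9] [ 6.7 37.7] [ 219. -455.   12.]
scene 222 [620.8 179.3] [31.6 37.4] [-365.  677.   12.]
scene 226 [371.4 156.6] [38.9 19. ] [-67. -87.  12.]
scene 609 [467.5  43.9] [ 19.4 115.3] [-1002.    -4.    12.]
scene 195 [448.8  23.3] [ 8.5 48.7] [-1164.  -132.    12.]
scene 271 [283.   5.] [10. 42.] [-952. -895.   12.]
```

View pics/a.png

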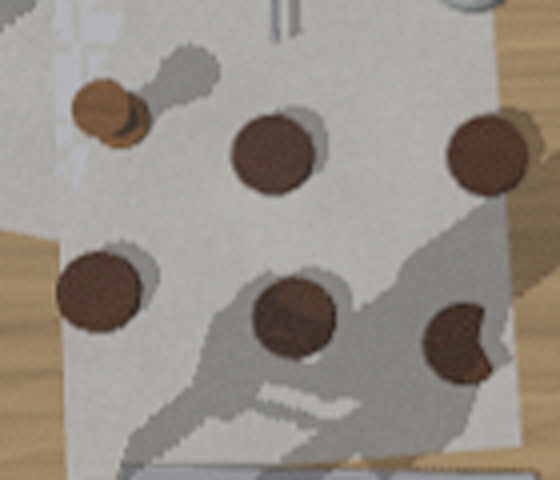

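View pics/b.png

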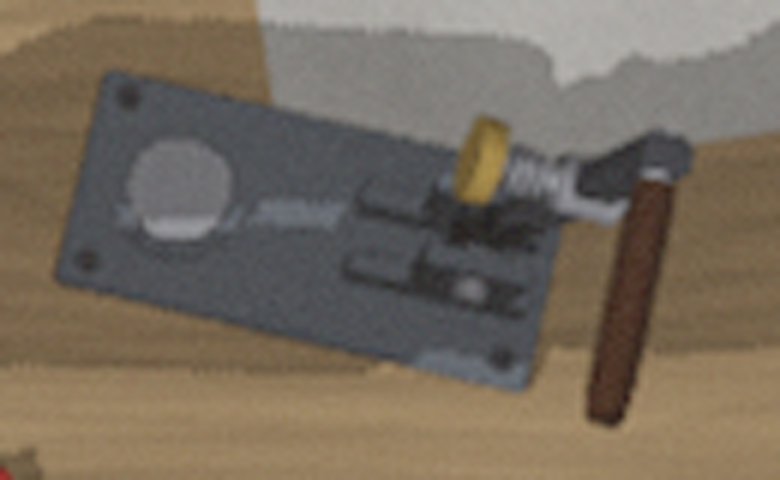

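View pics/c.png

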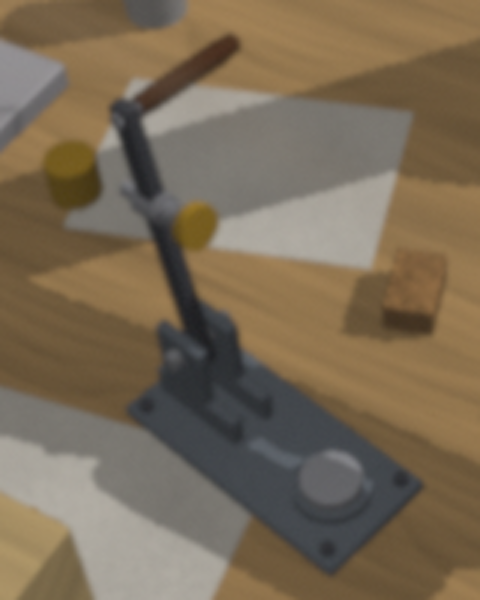

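View pics/d.png

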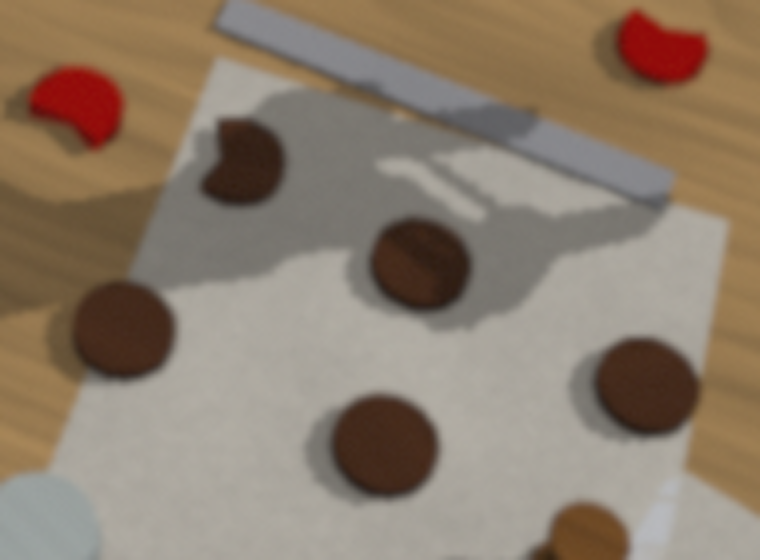

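```bash
python3 - <<'E'
from h import *
t=ld("top0");s=ld("scene0")
T=lambda x,y:((x+.5)/6-.5+320,(y+.5)/6-.5+190)
S=lambda x,y:((x+.5)/3-.5+160,(y+.5)/3-.5+150)
print("anvil",onz(t,T(180,190),30),onz(s,S(331,479),30),tri(t,T(180,190),s,S(331,479)))
C=[onz(t,T(*p),12)[:2] for p in((107,70),(57,280),(525,390))]
C2=[onz(s,S(*p),12)[:2] for p in((422,486),(332,574),(128,408))]
print(C,C2)
for a,b in((C[0],C[1]),(C[1],C[2]),(C2[0],C2[1]),(C2[1],C2[2])): d=a-b;print(np.linalg.norm(d),np.degrees(np.arctan2(d[1],d[0])))
# handle ends: top (606,415)free,(660,175); scene (232,42) free,(135,105)
print("hfree",tri(t,T(606,412),s,S(234,43)),"hroot",tri(t,T(655,178),s,S(135,108)))
A=lambda x,y:((x+.5)/4-.5+160,(y+.5)/4-.5+190)
D=lambda x,y:((x+.5)/4-.5+320,(y+.5)/4-.5+260)
print("disc",onz(t,A(464,343),12),"corners",onz(t,A(483,305),12),onz(t,A(492,378),12), "scene",onz(s,D(242,162),12),onz(s,D(218,120),12),onz(s,D(205,188),12))
# tin/spool near path
E
```

```text
anvil [582.97237702 -80.59655269  30.        ] [584.19427364 -80.96082641  30.        ] (array([583.38764079, -81.01238409,  28.79392339]), np.float64(0.8272774818935473))
[array([646.68648072, -45.81237482]), array([542.25929305, -21.14464135]), array([ 487.89515037, -246.04158818])] [array([547.09515701, -20.70236632]), array([648.35042131, -44.70330571]), array([ 591.29787936, -269.96866981])]
107.30113978155588 -13.290746254938218
231.37436483434993 76.41062758631215
104.06091311758621 166.66505890869806
232.3778750365068 75.78765609750513
hfree (array([ 443.23501171, -228.92392854,  304.4636522 ]), np.float64(1.9828841508964934)) hroot (array([ 532.93677623, -251.44071618,  304.087939  ]), np.float64(1.1300658758386264))
disc [428.29055742 133.3836407   12.        ] corners [455.80190192 120.03173252  12.        ] [403.05841069 112.76617024  12.        ] scene [429.96870056 135.77513034  12.        ] [407.58898481 111.05953148  12.        ] [457.61833519 122.83885529  12.        ]
```

```bash
cat >> h.py <<'E'
def go(p,yaw,env):
    s=env.state();r=R.from_euler('xyz',s["ee_rot"],degrees=True)
    d=r.inv().apply(np.array(p)-s["ee_pos"])
    q=R.from_euler('xyz',[180,0,yaw],degrees=True)
    print("t",round(s["time_s"],2),"pos",np.round(s["ee_pos"],1),"rot",np.round(s["ee_rot"],2),"F",np.round(s["force"],1),"w",round(s["gripper_width"],1))
    print("d",np.round(d,1),"rv",np.round((r.inv()*q).as_rotvec(),3))
E
python3 - <<'E'
from h import *
from workcell import env
go([429,134.5,150],10,env)
E
```

```text
t 0.15 pos [164.2 550.7 213.3] rot [-1.800e+02  8.000e-02  7.339e+01] F [ 0.6 -0.3  0.5] w 91.3
d [-323.1  372.7   63.7] rv [1.000e-03 1.000e-03 1.106e+00]
```

Call:
drive_tool --series '[[0,[-32,37,0],[0,0,0.11]],[0,[-64,74,0],[0,0,0.23]],[0,[-96,111,0],[0,0,0.36]],[0,[-128,148,0],[0,0,0.5]],[0,[-160,185,0],[0,0,0.64]]]'

```text
time_s: 0.65
ee_pos: [296.4, 343.0, 213.8]
ee_rot: [180.0, -0.0, 36.4]
force: [1.7, -0.1, -0.3]
gripper_width: 91.3
```

```bash
python3 - <<'E'
from h import *
from workcell import env
go([429,134.5,150],10,env)
E
```

```text
t 0.65 pos [296.4 343.  213.8] rot [ 1.7999e+02 -1.0000e-02  3.6440e+01] F [ 1.7 -0.1 -0.3] w 91.3
d [-17.2 246.5  63.9] rv [ 0.    -0.     0.461]
```

Call:
drive_tool --series '[[0,[-4,48,12],[0,0,0.12]],[0,[-8,96,25],[0,0,0.25]],[0,[-12,144,38],[0,0,0.37]],[0,[-15,192,51],[0,0,0.46]],[0,[-17,238,60],[0,0,0.46]]]'

```text
time_s: 1.15
ee_pos: [424.8, 141.9, 153.2]
ee_rot: [-180.0, 0.0, 10.3]
force: [0.5, 0.2, 0.9]
gripper_width: 91.3
```

```bash
python3 - <<'E'
from h import *
from workcell import env
go([429,134.5,150],10,env)
f=env.grab_frame("wrist");pickle.dump(f,open("w1.pkl","wb"));cv2.imwrite("pics/w1.png",f["image"][...,::-1]);print(f["origin"])
s=env.state();print(s["qvel"].round(1))
E
```

```text
t 1.15 pos [424.8 141.9 153.2] rot [-1.800e+02  5.000e-02  1.027e+01] F [0.5 0.2 0.9] w 91.3
d [2.8 8.  3.2] rv [-0.     0.001  0.005]
[409.67896755 223.30426782 324.30691009]
[ 6.2 -1.1 -0.   4.2  2.9  9.8]
```

View pics/w1.png

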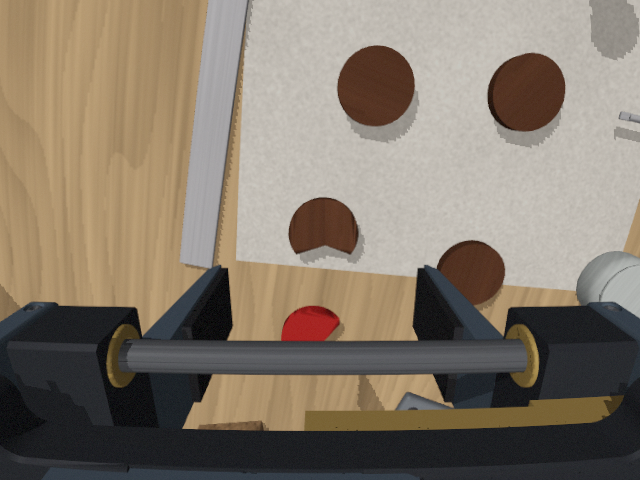

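```bash
python3 - <<'E'
from h import *
from workcell import env
f=env.grab_frame("wrist");pickle.dump(f,open("w2.pkl","wb"))
im=f["image"];hsv=cv2.cvtColor(im,cv2.COLOR_RGB2HSV)
m=((hsv[...,2]<120)&(hsv[...,1]>90)).astype(np.uint8)*255
for q in cv2.findContours(m,0,1)[0]:
    if 1500<cv2.contourArea(q)<7000:
        q=q[:,0,:]; W=np.array([onz(f,p,12)[:2] for p in q],np.float32)
        c,r=cv2.minEnclosingCircle(W);print(q.mean(0).round(),np.round(c,1),round(r,1))
        if abs(q.mean(0)-[323,225]).max()<15:
            cc=np.array(c); d=np.linalg.norm(W-cc,axis=1); 
            # bite: deepest and corners
            k=d.argmin(); print("bite pt",W[k],d[k],np.degrees(np.arctan2(*(W[k]-cc)[::-1])))
            M=W.mean(0);Ct=cv2.moments(W.reshape(-1,1,2)); g=np.array([Ct["m10"],Ct["m01"]])/Ct["m00"];print("centroid",g,np.degrees(np.arctan2(*(cc-g)[::-1])))
go([429,134.5,150],10,env)
E
```

```text
[471. 264.] [562.9 118.3] 32.5
[320. 221.] [426.4 133. ] 30.2
bite pt [428.2355  122.10417] 11.019586474568628 -80.24040105372644
centroid [425.36190586 137.9062819 ] -78.49826869674642
[525.  83.] [564.3 274.8] 31.7
[373.  77.] [445.4 256. ] 29.9
t 1.25 pos [426.2 139.8 152.7] rot [1.799e+02 9.000e-02 1.000e+01] F [-0.6  0.7  0.5] w 91.2
d [1.8 5.7 2.7] rv [ 0.002  0.002 -0.   ]
```

```bash
python3 - <<'E'
from h import *
from workcell import env
go([427.5,133.5,4.5],10,env)
E
```

```text
t 1.25 pos [426.2 139.8 152.7] rot [1.799e+02 9.000e-02 1.000e+01] F [-0.6  0.7  0.5] w 91.2
d [  0.4   6.2 148.2] rv [ 0.002  0.002 -0.   ]
```

Call:
drive_tool --series '[[0,[0,6,40],[0,0,0]],[0,[0,6,80],[0,0,0]],[0,[0,6,110],[0,0,0]],[0,[0,6,110],[0,0,0]],[0,[0,6,110],[0,0,0]]]'

```text
time_s: 1.75
ee_pos: [425.7, 138.7, 44.4]
ee_rot: [-180.0, 0.0, 10.4]
force: [0.3, 1.3, -0.2]
gripper_width: 91.5
```

```bash
python3 - <<'E'
from h import *
from workcell import env
f=env.grab_frame("wrist");cv2.imwrite("pics/w3.png",f["image"][...,::-1])
go([427.5,133.5,4.5],10,env)
E
```

```text
t 1.8 pos [426.6 138.9  45.2] rot [-1.7997e+02 -1.3000e-01  1.0410e+01] F [ 1.2 -0.1  1.1] w 90.9
d [-0.2  5.5 40.7] rv [-0.    -0.002  0.007]
```

View pics/w3.png

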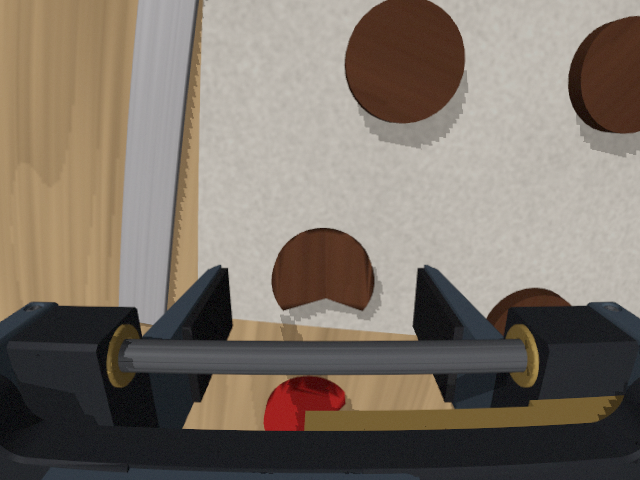

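Call:
drive_tool --series '[[0,[0,6,15],[0,0,0]],[0,[0,6,30],[0,0,0]],[0,[0,6,40],[0,0,0]],[0,[0,6,40],[0,0,0]],[0,[0,6,40],[0,0,0]]]'

```text
time_s: 2.3
ee_pos: [427.5, 132.5, 4.8]
ee_rot: [-180.0, -0.1, 10.4]
force: [1.1, -0.1, 0.2]
gripper_width: 91.3
```

```bash
python3 - <<'E'
from h import *
from workcell import env
f=env.grab_frame("wrist");cv2.imwrite("pics/w4.png",f["image"][...,::-1])
go([427.5,133.5,4.5],10,env)
E
```

```text
t 2.35 pos [427.5 132.5   4.8] rot [-1.7998e+02 -1.1000e-01  1.0390e+01] F [0.8 0.2 0.6] w 91.3
d [ 0.1 -1.   0.3] rv [-0.    -0.002  0.007]
```

View pics/w4.png

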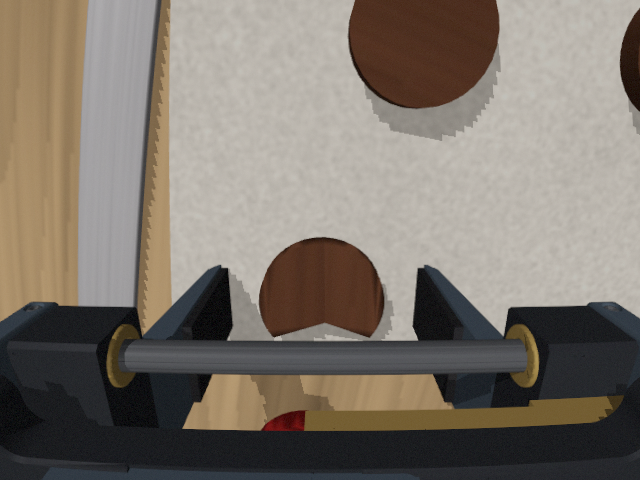

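```bash
python3 - <<'E'
from h import *
from workcell import env
f=env.grab_frame("wrist")
print(proj(f,[427.5,132.5,12]),onz(f,(321.5,298),12),onz(f,(321.5,237),12))
E
```

```text
[323.20391014 302.04338572] [426.31949896 134.44668328  12.        ] [420.87625501 164.22304457  12.        ]
```

Call:
drive_tool --series '[[0.2,[0,-1,0],[0,0,0]],[0.5,[0,-1,0],[0,0,0]],[1,[0,-1,0],[0,0,0]],[1,[0,-1,0],[0,0,0]],[1,[0,-1,0],[0,0,0]]]' --squeeze 15

```text
time_s: 2.9
ee_pos: [426.6, 133.1, 4.0]
ee_rot: [-180.0, -0.0, 10.4]
force: [-0.0, 0.4, 0.4]
gripper_width: 59.4
```

Call:
drive_tool --series '[[1,[0,0,0],[0,0,0]],[1,[0,0,0],[0,0,0]],[1,[0,0,-15],[0,0,0]],[1,[0,0,-40],[0,0,0]],[1,[0,0,-80],[0,0,0]]]'

```text
time_s: 3.4
ee_pos: [424.8, 132.5, 83.1]
ee_rot: [180.0, 0.3, 10.4]
force: [0.1, 0.8, -0.5]
gripper_width: 59.2
```

```bash
python3 - <<'E'
from h import *
from workcell import env
f=env.grab_frame("wrist");cv2.imwrite("pics/w5.png",f["image"][...,::-1]);pickle.dump(f,open("w5.pkl","wb"))
go([583.5,-81,90],-13,env)
E
```

```text
t 3.45 pos [429.6 134.   89.8] rot [-179.95   -0.49   10.37] F [1.8 0.2 3.9] w 59.9
d [112.7 239.2   0.5] rv [-0.003 -0.008  0.408]
```

View pics/w5.png

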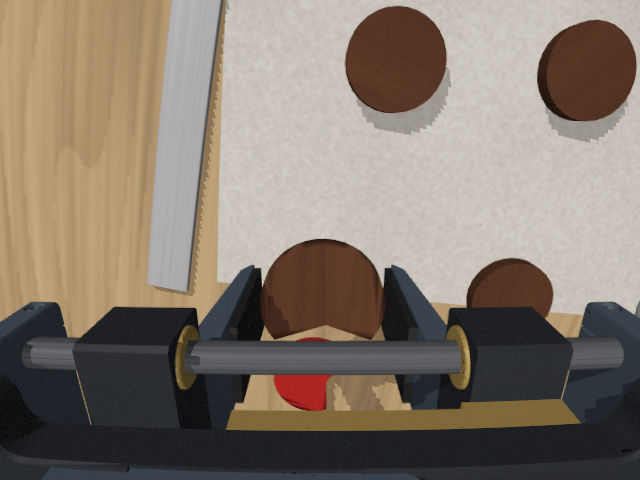

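Call:
drive_tool --series '[[1,[18,38,-4],[0,0,0.07]],[1,[36,76,-8],[0,0,0.16]],[1,[54,115,-10],[0,0,0.26]],[1,[73,155,-10],[0,0,0.36]],[1,[90,190,-10],[0,0,0.4]]]'

```text
time_s: 3.95
ee_pos: [550.4, -39.5, 93.8]
ee_rot: [-180.0, -0.0, -12.7]
force: [0.2, 0.6, 0.1]
gripper_width: 59.1
```

```bash
python3 - <<'E'
from h import *
from workcell import env
go([583.5,-81,90],-13,env)
E
```

```text
t 3.95 pos [550.4 -39.5  93.8] rot [-1.7999e+02 -4.0000e-02 -1.2730e+01] F [0.2 0.6 0.1] w 59.1
d [41.5 33.2  3.9] rv [-0.    -0.001  0.005]
```

Call:
drive_tool --series '[[1,[15,12,0],[0,0,0.005]],[1,[30,24,0],[0,0,0.005]],[1,[41,33,0],[0,0,0.005]],[1,[41,33,10],[0,0,0.005]],[1,[41,33,20],[0,0,0.005]]]'

```text
time_s: 4.45
ee_pos: [581.5, -78.3, 72.9]
ee_rot: [-180.0, 0.1, -12.8]
force: [0.4, 1.4, -0.1]
gripper_width: 59.1
```

```bash
python3 - <<'E'
from h import *
from workcell import env
f=env.grab_frame("scene");cv2.imwrite("pics/s6.png",cv2.resize(f["image"][150:390,120:440],None,fx=2.4,fy=2.4,interpolation=2)[...,::-1]);pickle.dump(f,open("s6.pkl","wb"))
f=env.grab_frame("wrist");cv2.imwrite("pics/w6.png",f["image"][...,::-1]);pickle.dump(f,open("w6.pkl","wb"))
go([583.5,-81,34.5],-13,env)
E
```

```text
t 4.55 pos [579.8 -77.6  71.6] rot [180.     0.3  -12.79] F [-0.8  0.4 -0.5] w 59.1
d [ 4.6  2.5 37.1] rv [0.    0.005 0.004]
```

View pics/s6.png

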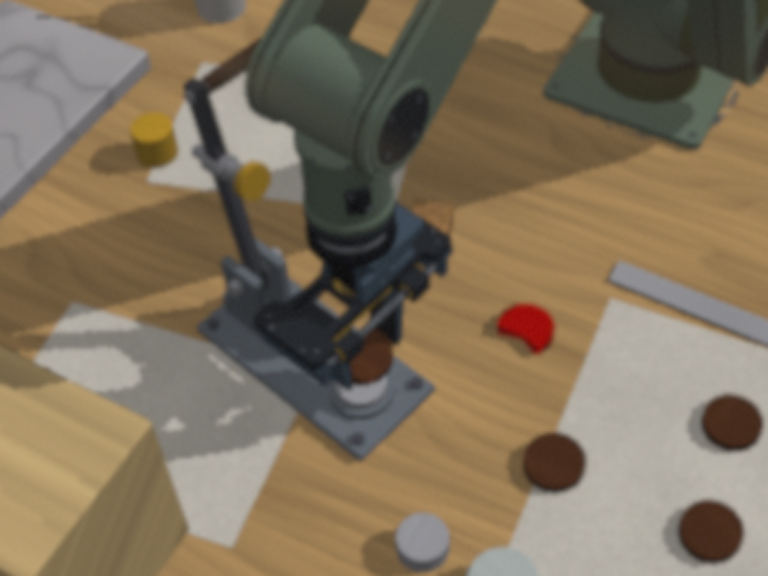

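View pics/w6.png

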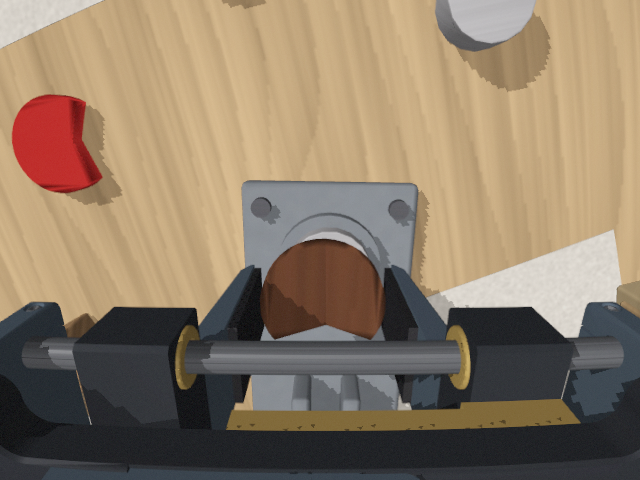

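```bash
python3 - <<'E'
from h import *
from workcell import env
f=ld("w6")
a=onz(f,(243,182),12)[:2];b=onz(f,(417,185),12)[:2];m=(a+b)/2;d=(b-a)/np.linalg.norm(b-a);n=np.array([-d[1],d[0]])
print(a,b,np.linalg.norm(b-a),np.degrees(np.arctan2(d[1],d[0])),"anvil",m-50*n)
print("disc c",onz(f,(323,300),80))
go([584,-81,34.5],-13,env)
E
```

```text
[542.90452304 -21.3257567 ] [645.76092339 -46.43649543] 105.87723217188693 -13.719479855084204 anvil [582.47430087 -82.45455316]
disc c [580.63857242 -75.99442707  80.        ]
t 4.55 pos [579.8 -77.6  71.6] rot [180.     0.3  -12.79] F [-0.8  0.4 -0.5] w 59.1
d [ 5.   2.4 37.1] rv [0.    0.005 0.004]
```

Call:
drive_tool --series '[[1,[3,4,8],[0,0,0]],[1,[3,4,16],[0,0,0]],[1,[3,4,24],[0,0,0]],[1,[3,4,24],[0,0,0]],[1,[3,4,24],[0,0,0]]]'

```text
time_s: 5.05
ee_pos: [584.1, -83.2, 49.7]
ee_rot: [-180.0, 0.0, -12.8]
force: [0.9, -0.9, -1.1]
gripper_width: 59.0
```

```bash
python3 - <<'E'
from h import *
from workcell import env
env.grab_frame("wrist")
go([583,-82.5,34.5],-13,env)
E
```

```text
t 5.1 pos [584.3 -83.2  50. ] rot [-1.7999e+02 -1.0000e-02 -1.2830e+01] F [-0.2 -0.5  0.3] w 59.3
d [-1.4 -0.4 15.5] rv [-0.    -0.     0.003]
```

Call:
drive_tool --series '[[1,[-1,0,5],[0,0,0]],[1,[-1,0,10],[0,0,0]],[1,[-1,0,13],[0,0,0]],[1,[-1,0,15],[0,0,0]],[1,[-1,0,15],[0,0,0]]]'

```text
time_s: 5.6
ee_pos: [583.0, -83.0, 34.5]
ee_rot: [-180.0, 0.0, -12.8]
force: [-0.3, 0.5, 0.1]
gripper_width: 59.6
```

```bash
python3 - <<'E'
from h import *
from workcell import env
f=env.grab_frame("scene");cv2.imwrite("pics/s7.png",cv2.resize(f["image"][240:340,200:340],None,fx=5,fy=5,interpolation=2)[...,::-1])
go([583,-82.5,34],-13,env)
E
```

```text
t 5.65 pos [583.2 -83.   34.7] rot [-1.800e+02  2.000e-02 -1.283e+01] F [0.3 0.6 0.4] w 59.5
d [-0.3 -0.5  0.7] rv [-0.     0.     0.003]
```

View pics/s7.png

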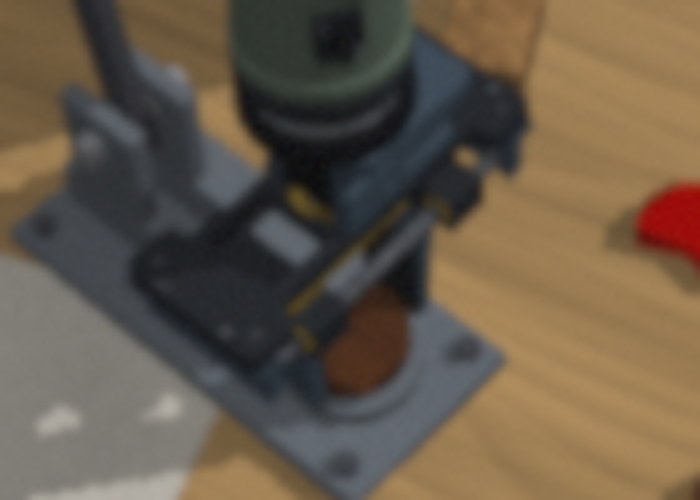

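Call:
drive_tool --series '[[1,[0,0,0.7],[0,0,0]],[1,[0,0,0.7],[0,0,0]],[0.3,[0,0,0.7],[0,0,0]],[0.2,[0,0,0.7],[0,0,0]],[0.1,[0,0,0.7],[0,0,0]]]'

```text
time_s: 6.15
ee_pos: [583.3, -83.0, 34.4]
ee_rot: [-180.0, -0.0, -12.8]
force: [-0.3, 0.1, 0.8]
gripper_width: 77.0
```

Call:
drive_tool --series '[[0,[0,0,0],[0,0,0]],[0,[0,0,0],[0,0,0]],[0,[0,0,-15],[0,0,0]],[0,[0,0,-40],[0,0,0]],[0,[0,0,-80],[0,0,0]]]'

```text
time_s: 6.65
ee_pos: [581.4, -82.8, 112.9]
ee_rot: [180.0, 0.3, -12.8]
force: [0.7, -0.1, -0.8]
gripper_width: 91.5
```

```bash
python3 - <<'E'
from h import *
from workcell import env
env.grab_frame("wrist")
f=env.grab_frame("wrist");cv2.imwrite("pics/w8.png",f["image"][...,::-1]);pickle.dump(f,open("w8.pkl","wb"))
go([560,-60,330],-13,env)
E
```

```text
t 6.75 pos [586.8 -83.6 119.6] rot [-179.95   -0.63  -12.84] F [ 0.8 -0.2  0.2] w 91.1
d [ -29.1  -17.2 -210.7] rv [-0.001 -0.011  0.003]
```

View pics/w8.png

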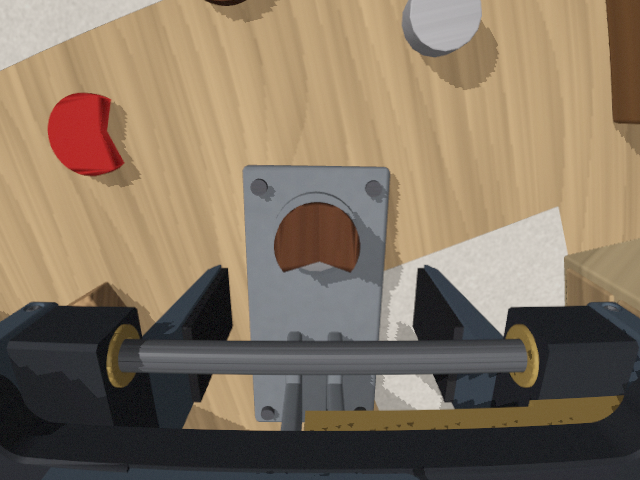

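```bash
python3 - <<'E'
from h import *
f=ld("w8")
im=f["image"];hsv=cv2.cvtColor(im,cv2.COLOR_RGB2HSV)
m=((hsv[...,2]<130)&(hsv[...,1]>110)).astype(np.uint8)*255
for q in cv2.findContours(m,0,1)[0]:
    if 1500<cv2.contourArea(q)<8000:
        q=q[:,0,:];W=np.array([onz(f,p,42)[:2] for p in q],np.float32);print(q.mean(0),cv2.minEnclosingCircle(W))
a=onz(f,(243.5,166),12)[:2];b=onz(f,(388,167.5),12)[:2];m=(a+b)/2;d=(b-a)/np.linalg.norm(b-a);n=np.array([-d[1],d[0]])
print(np.linalg.norm(b-a),m-50*n)
c=onz(f,(375.5,420),12)[:2];print("backright",c,b-235*n,np.linalg.norm(b-c))
E
```

```text
[461.25413534 416.15639098] ((672.9642333984375, -257.6214294433594), 138.01644897460938)
[316.62869198 239.83966245] ((583.385498046875, -83.01116943359375), 30.26480484008789)
[624.50328947  59.88486842] ((805.196533203125, -7.603069305419922), 41.820350646972656)
105.76488426052849 [582.3648821  -82.24860249]
backright [ 595.34561943 -270.91334758] [ 590.58613963 -274.48273996] 230.44914231735842
```

Call:
drive_tool --series '[[0,[0,-8,-40],[0,0,0]],[0,[-10,-20,-80],[0,0,0]],[0,[-20,-30,-120],[0,0,0]],[0,[-30,-40,-160],[0,0,0.1]],[0,[-40,-50,-200],[0,0,0.25]]]'

```text
time_s: 7.25
ee_pos: [554.6, -24.9, 315.3]
ee_rot: [180.0, 0.0, -27.5]
force: [0.2, -0.2, -0.2]
gripper_width: 91.4
```

```bash
python3 - <<'E'
from h import *
from workcell import env
go([485,-240.5,350],-103.5,env)
print(env.state()["qpos"].round(1))
E
```

```text
t 7.25 pos [554.6 -24.9 315.3] rot [ 1.7999e+02  4.0000e-02 -2.7460e+01] F [ 0.2 -0.2 -0.2] w 91.4
d [ 37.6 223.4 -34.7] rv [1.000e-03 0.000e+00 1.327e+00]
[-3.8 13.9 81.4  0.  84.7 23.7]
```

Call:
drive_tool --series '[[0,[0,0,-40],[0,0,0.14]],[0,[4,30,-50],[0,0,0.28]],[0,[12,70,-50],[0,0,0.42]],[0,[20,110,-50],[0,0,0.56]],[0,[28,150,-50],[0,0,0.7]]]'

```text
time_s: 7.75
ee_pos: [511.1, -172.8, 363.8]
ee_rot: [180.0, 0.0, -67.6]
force: [0.7, 1.1, -0.1]
gripper_width: 91.2
```

Call:
drive_tool --series '[[0,[45,15,0],[0,0,0.14]],[0,[60,30,0],[0,0,0.28]],[0,[60,40,0],[0,0,0.42]],[0,[60,40,0],[0,0,0.56]],[0,[60,40,0],[0,0,0.63]]]'

```text
time_s: 8.25
ee_pos: [497.6, -242.9, 363.5]
ee_rot: [179.9, 0.0, -103.7]
force: [0.9, 0.1, 0.5]
gripper_width: 90.9
```

```bash
python3 - <<'E'
from h import *
from workcell import env
env.grab_frame("wrist")
f=env.grab_frame("wrist");cv2.imwrite("pics/w9.png",f["image"][...,::-1]);pickle.dump(f,open("w9.pkl","wb"))
f=env.grab_frame("scene");cv2.imwrite("pics/s9.png",cv2.resize(f["image"][20:340,100:420],None,fx=1.8,fy=1.8,interpolation=2)[...,::-1]);pickle.dump(f,open("s9.pkl","wb"))
go([485,-240.5,350],-103.5,env)
print(env.state()["qpos"].round(1))
E
```

```text
t 8.4 pos [ 497.9 -242.5  363.7] rot [ 1.7995e+02  2.0000e-02 -1.0328e+02] F [-0.4 -0.4  0.7] w 91.1
d [ 1.  13.  13.7] rv [0.001 0.    0.004]
[-27.2  13.3  75.5   0.   91.2  76.1]
```

View pics/w9.png

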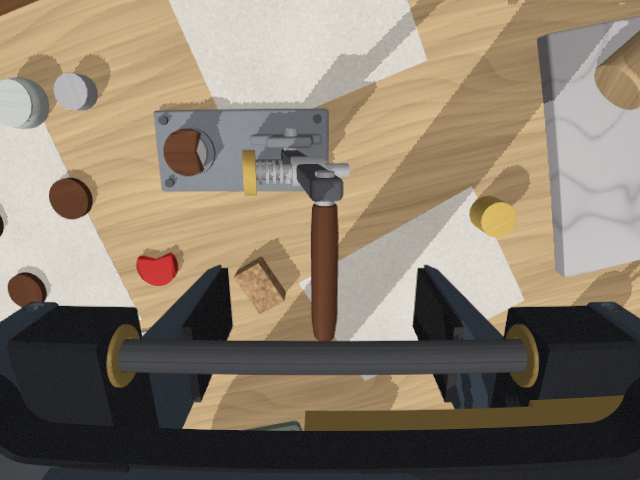

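View pics/s9.png

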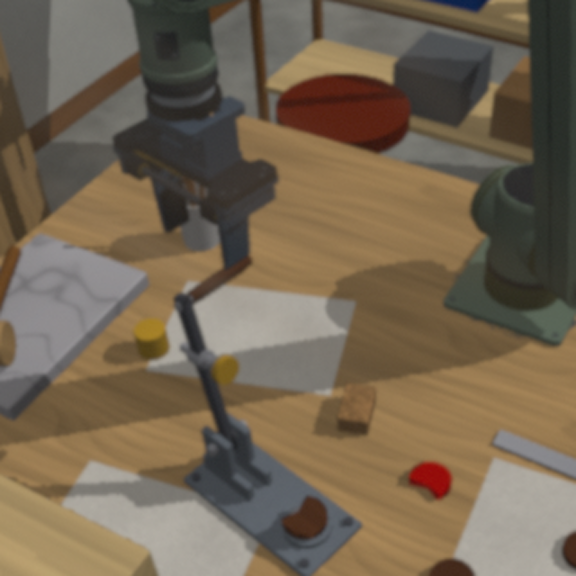

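```bash
python3 - <<'E'
from h import *
from workcell import env
f=ld("w9")
print(onz(f,(323.5,338),302),onz(f,(325,206),302),proj(f,[485,-240.5,302]))
E
```

```text
[ 437.29536393 -230.12037259  302.        ] [ 528.62519659 -253.19118778  302.        ] [321.77788579 273.5080993 ]
```

Call:
drive_tool --series '[[0,[1,15,0],[0,0,0]],[0,[1,15,15],[0,0,0]],[0,[1,15,35],[0,0,0]],[0,[1,15,55],[0,0,0]],[0,[1,15,55],[0,0,0]]]'

```text
time_s: 8.9
ee_pos: [481.9, -239.1, 306.3]
ee_rot: [179.7, 0.1, -103.3]
force: [0.2, 0.7, -0.1]
gripper_width: 91.2
```

```bash
python3 - <<'E'
from h import *
from workcell import env
f=env.grab_frame("wrist");cv2.imwrite("pics/w10.png",f["image"][...,::-1]);pickle.dump(f,open("w10.pkl","wb"))
go([483,-240.5,283],-103.5,env)
E
```

```text
t 8.95 pos [ 482.7 -239.5  308.1] rot [ 1.7984e+02  5.0000e-02 -1.0329e+02] F [-0.   0.2  0.6] w 91.2
d [ 0.9 -0.5 25.1] rv [0.003 0.001 0.004]
```

View pics/w10.png

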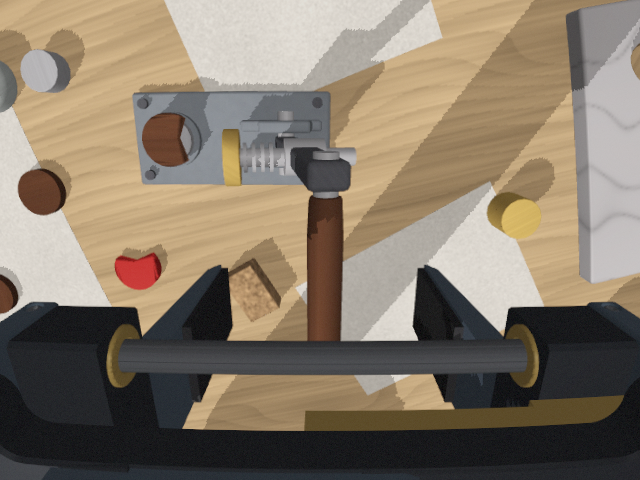

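Call:
drive_tool --series '[[0,[1,0,12],[0,0,0]],[0,[1,0,25],[0,0,0]],[0.3,[1,0,25],[0,0,0]],[0.6,[1,0,25],[0,0,0]],[1,[1,0,25],[0,0,0]]]' --squeeze 40

```text
time_s: 9.45
ee_pos: [483.4, -241.2, 285.1]
ee_rot: [-179.9, -0.0, -103.4]
force: [-0.2, 0.5, -0.4]
gripper_width: 70.1
```

Call:
drive_tool --series '[[1,[0,0,0],[0,0,0]],[1,[0,0,0],[0,0,0]],[1,[0,0,0],[0,0,0]],[1,[0,0,0],[0,0,0]],[1,[0,0,0],[0,0,0]]]'

```text
time_s: 9.95
ee_pos: [483.0, -240.9, 284.2]
ee_rot: [-180.0, 0.0, -103.4]
force: [0.1, 0.5, -0.2]
gripper_width: 30.0
```

```bash
cat >> h.py <<'E'
A=np.array([583,-81.5]);yaw=np.radians(-13.5);X=np.array([np.cos(yaw),np.sin(yaw)]);Y=np.array([-X[1],X[0]])
H=A-140*Y
def arc(env,phis,off):
    # off: TCP minus bar (world xyz); phi = elevation of lever deg
    s=env.state();r=R.from_euler('xyz',s["ee_rot"],degrees=True)
    rel=np.array(s["ee_pos"])-off
    yy=(rel[:2]-H)@Y; zz=rel[2]-85; print("phi now",np.degrees(np.arctan2(zz,yy)),"rad",np.hypot(yy,zz),"x",(rel[:2]-H)@X)
    for p in phis:
        b=np.r_[H-60*X+220*np.cos(np.radians(p))*Y,85+220*np.sin(np.radians(p))]+off
        print(p,b.round(1),"d",r.inv().apply(b-s["ee_pos"]).round(1))
E
python3 - <<'E'
from h import *
from workcell import env
f=env.grab_frame("wrist");cv2.imwrite("pics/w11.png",f["image"][...,::-1])
go([483,-240.5,283],-103.5,env)
arc(env,[100,95,90,85,80,75,70],np.array([0,0,-19]))
E
```

```text
t 10.0 pos [ 483.  -241.   284.2] rot [ 180.      0.   -103.36] F [ 0.9 -0.5 -0. ] w 26.5
d [-0.4  0.1  1.2] rv [0.    0.    0.002]
phi now 99.97789101742507 rad 221.57761169152806 x -60.02765811980144
100 [ 483.1 -240.8  282.7] d [-0.2 -0.   1.6]
95 [ 487.5 -222.3  285.2] d [-19.2  -0.1  -0.9]
90 [ 492.  -203.6  286. ] d [-38.4  -0.1  -1.8]
85 [ 496.5 -185.   285.2] d [-57.6  -0.2  -0.9]
80 [ 500.9 -166.5  282.7] d [-76.6  -0.2   1.6]
75 [ 505.3 -148.3  278.5] d [-95.3  -0.3   5.7]
70 [ 509.5 -130.5  272.7] d [-113.6   -0.3   11.5]
```

View pics/w11.png

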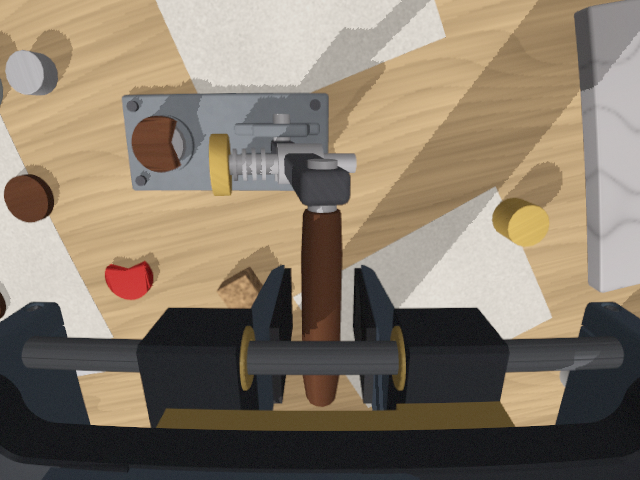

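Still closing; wait half a second more.

Call:
drive_tool --series '[[1,[0,0,0],[0,0,0]],[1,[0,0,0],[0,0,0]],[1,[0,0,0],[0,0,0]],[1,[0,0,0],[0,0,0]],[1,[0,0,0],[0,0,0]]]'

```text
time_s: 10.5
ee_pos: [483.0, -240.7, 284.2]
ee_rot: [180.0, 0.0, -103.4]
force: [-0.2, 2.4, 1.1]
gripper_width: 17.4
```

```bash
python3 - <<'E'
from h import *
from workcell import env
s=env.state();go([483,-240.5,283],-103.5,env)
off=np.r_[0,0,-18]
arc(env,[96,92,88,84,80],off)
E
```

```text
t 10.5 pos [ 483.  -240.7  284.2] rot [ 1.8000e+02  3.0000e-02 -1.0336e+02] F [-0.2  2.4  1.1] w 17.4
d [-0.2  0.1  1.2] rv [0.    0.    0.002]
phi now 99.96913846558321 rad 220.5375755974896 x -60.03503952279628
96 [ 486.6 -226.   285.8] d [-15.2  -0.1  -1.6]
92 [ 490.2 -211.1  286.9] d [-30.5  -0.1  -2.6]
88 [ 493.8 -196.2  286.9] d [-45.9  -0.1  -2.6]
84 [ 497.3 -181.3  285.8] d [-61.2  -0.2  -1.6]
80 [ 500.9 -166.5  283.7] d [-76.4  -0.2   0.6]
```

Call:
drive_tool --series '[[1,[-15,0,-1.5],[0,0,0]],[1,[-30,0,-2.5],[0,0,0]],[1,[-46,0,-2.5],[0,0,0]],[1,[-61,0,-1.5],[0,0,0]],[1,[-76,0,0.5],[0,0,0]]]'

```text
time_s: 11.0
ee_pos: [501.4, -165.4, 284.1]
ee_rot: [-179.9, 0.0, -103.3]
force: [2.4, -1.8, 2.6]
gripper_width: 17.3
```

```bash
python3 - <<'E'
from h import *
from workcell import env
env.grab_frame("top")
s=env.state();go([483,-240.5,283],-103.5,env)
arc(env,[80,76,72,68,64,60],np.r_[0,0,-18])
E
```

```text
t 11.05 pos [ 501.9 -163.3  283.7] rot [-1.7991e+02  1.7000e-01 -1.0324e+02] F [0.5 1.2 5.7] w 17.5
d [79.5  0.7  0.5] rv [-0.002  0.003  0.005]
phi now 79.14143899688821 rad 220.65591089126676 x -59.73646717224005
80 [ 500.9 -166.5  283.7] d [3.4 0.3 0. ]
76 [ 504.4 -151.9  280.5] d [-11.6   0.2   3.3]
72 [ 507.8 -137.5  276.2] d [-26.4   0.2   7.5]
68 [ 511.2 -123.5  271. ] d [-40.8   0.1  12.8]
64 [ 514.5 -109.8  264.7] d [-54.8   0.   19.1]
60 [517.7 -96.7 257.5] d [-68.4  -0.   26.4]
```

Call:
drive_tool --series '[[1,[-15,0,3],[0,0,0]],[1,[-30,0,7.5],[0,0,0]],[1,[-44,0,13],[0,0,0]],[1,[-58,0,19],[0,0,0]],[1,[-72,0,26],[0,0,0]]]'

```text
time_s: 11.55
ee_pos: [518.4, -95.7, 257.8]
ee_rot: [-179.8, 0.0, -103.3]
force: [3.2, -1.8, 2.6]
gripper_width: 17.1
```

```bash
python3 - <<'E'
from h import *
from workcell import env
env.grab_frame("top")
s=env.state();go([483,-240.5,283],-103.5,env)
arc(env,[60,56,52,48,44,40],np.r_[0,0,-18])
E
```

```text
t 11.6 pos [518.9 -93.6 256.6] rot [-179.89    0.19 -103.28] F [4.1 2.3 5.3] w 17.2
d [151.1   1.1 -26.9] rv [-0.002  0.003  0.004]
phi now 59.15097658263023 rad 220.8099886109585 x -59.511993200090984
60 [517.7 -96.7 257.5] d [ 3.2  0.5 -1. ]
56 [520.7 -84.  249.4] d [-9.8  0.5  7.2]
52 [523.6 -71.9 240.4] d [-22.2   0.4  16.3]
48 [526.3 -60.5 230.5] d [-33.9   0.4  26.2]
44 [528.9 -49.7 219.8] d [-44.9   0.4  36.9]
40 [531.3 -39.8 208.4] d [-55.1   0.4  48.3]
```

Call:
drive_tool --series '[[1,[-13,0,8],[0,0,0]],[1,[-25.5,0,17],[0,0,0]],[1,[-37,0,27],[0,0,0]],[1,[-48,0,38],[0,0,0]],[1,[-58,0,49],[0,0,0]]]'

```text
time_s: 12.1
ee_pos: [532.2, -38.8, 208.4]
ee_rot: [-179.8, 0.1, -103.4]
force: [5.8, 1.2, 3.9]
gripper_width: 17.0
```

```bash
python3 - <<'E'
from h import *
from workcell import env
env.grab_frame("top")
f=env.grab_frame("scene");cv2.imwrite("pics/s12.png",cv2.resize(f["image"][20:340,100:420],None,fx=1.8,fy=1.8,interpolation=2)[...,::-1])
s=env.state();go([483,-240.5,283],-103.5,env)
arc(env,[40,36,32,28,24,20],np.r_[0,0,-18])
E
```

```text
t 12.2 pos [532.4 -38.1 207.4] rot [-1.7987e+02  1.7000e-01 -1.0330e+02] F [5.9 2.2 6.3] w 17.5
d [208.1   1.3 -76.2] rv [-0.002  0.003  0.004]
phi now 39.49671219820252 rad 220.81973468970375 x -59.339630577648656
40 [531.3 -39.8 208.4] d [ 1.9  0.7 -1. ]
36 [533.5 -30.6 196.3] d [-7.6  0.7 11.2]
32 [535.5 -22.2 183.6] d [-16.1   0.7  23.9]
28 [537.3 -14.7 170.3] d [-23.7   0.7  37.2]
24 [538.9  -8.2 156.5] d [-30.4   0.7  51.1]
20 [540.2  -2.6 142.2] d [-36.1   0.7  65.3]
```

View pics/s12.png

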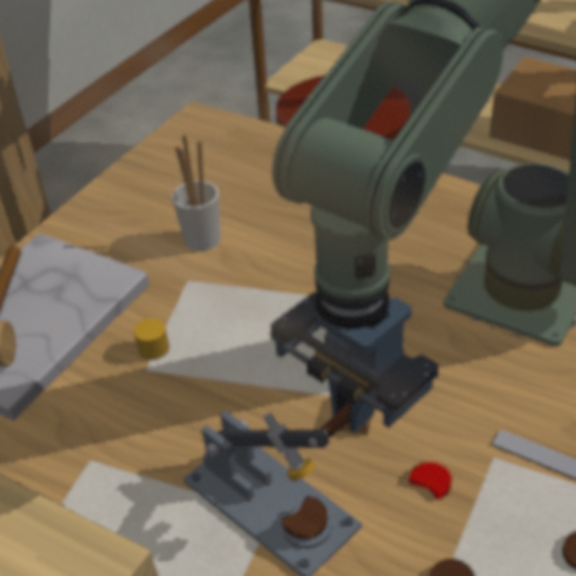

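Call:
drive_tool --series '[[1,[-9.5,0,12],[0,0,0]],[1,[-18,0,25],[0,0,0]],[1,[-25.5,0,38],[0,0,0]],[1,[-32,0,52],[0,0,0]],[1,[-38,0,66],[0,0,0]]]'

```text
time_s: 12.7
ee_pos: [541.2, -2.0, 142.1]
ee_rot: [-179.8, 0.1, -103.4]
force: [6.7, 0.6, 3.2]
gripper_width: 17.1
```

```bash
python3 - <<'E'
from h import *
from workcell import env
env.grab_frame("top")
s=env.state();go([483,-240.5,283],-103.5,env)
arc(env,[20,17,14,11,8,5,2,0],np.r_[0,0,-18])
E
```

```text
t 12.75 pos [541.4  -1.2 140. ] rot [-1.7984e+02  1.6000e-01 -1.0334e+02] F [8.7 2.8 2.3] w 17.5
d [ 245.9    1.2 -143.7] rv [-0.003  0.003  0.003]
phi now 19.30452938106656 rad 220.730391154311 x -59.2030165483342
20 [540.2  -2.6 142.2] d [ 1.6  0.8 -2.3]
17 [541.1   0.9 131.3] d [-2.   0.8  8.7]
14 [541.8   3.9 120.2] d [-5.1  0.8 19.8]
11 [542.4   6.4 109. ] d [-7.6  0.9 31. ]
8 [542.8   8.2  97.6] d [-9.4  0.9 42.4]
5 [543.1   9.5  86.2] d [-10.7   0.9  53.8]
2 [543.3  10.2  74.7] d [-11.4   1.   65.3]
0 [543.3  10.3  67. ] d [-11.5   1.   73. ]
```

Call:
drive_tool --series '[[1,[-3.5,-0.5,11],[0,0,0]],[1,[-6.5,-1,22],[0,0,0]],[1,[-9,-1,33],[0,0,0]],[1,[-11,-1,44.5],[0,0,0]],[1,[-12,-1,54],[0,0,0]]]'

```text
time_s: 13.25
ee_pos: [544.1, 9.7, 87.6]
ee_rot: [-179.9, 0.1, -103.4]
force: [5.9, 4.1, 3.8]
gripper_width: 17.5
```

Call:
drive_tool --series '[[1,[0,0,0],[0,0,0]],[1,[0,0,0],[0,0,0]],[1,[0,0,0],[0,0,0]],[1,[0,0,0],[0,0,0]],[1,[0,0,0],[0,0,0]]]'

```text
time_s: 13.75
ee_pos: [544.1, 9.7, 88.2]
ee_rot: [-179.9, 0.2, -103.4]
force: [4.3, 4.6, 3.5]
gripper_width: 17.4
```

```bash
python3 - <<'E'
from h import *
from workcell import env
f=env.grab_frame("scene");cv2.imwrite("pics/s13.png",cv2.resize(f["image"][200:340,180:340],None,fx=4.5,fy=4,interpolation=2)[...,::-1])
f=env.grab_frame("wrist");cv2.imwrite("pics/w13.png",f["image"][...,::-1])
s=env.state();go([483,-240.5,283],-103.5,env)
arc(env,[5.5,4,2,0],np.r_[0,0,-18])
E
```

```text
t 13.85 pos [544.1   9.7  88.2] rot [-1.7991e+02  1.6000e-01 -1.0339e+02] F [4.9 3.8 2.4] w 17.5
d [ 257.     1.2 -195.5] rv [-0.002  0.003  0.002]
phi now 5.511624955226515 rad 220.58911551627992 x -59.10095730456441
5.5 [543.1   9.3  88.1] d [0.6 0.9 0.1]
4 [543.2   9.8  82.3] d [0.1 0.9 5.8]
2 [543.3  10.2  74.7] d [-0.3  0.9 13.5]
0 [543.3  10.3  67. ] d [-0.4  0.9 21.2]
```

View pics/s13.png

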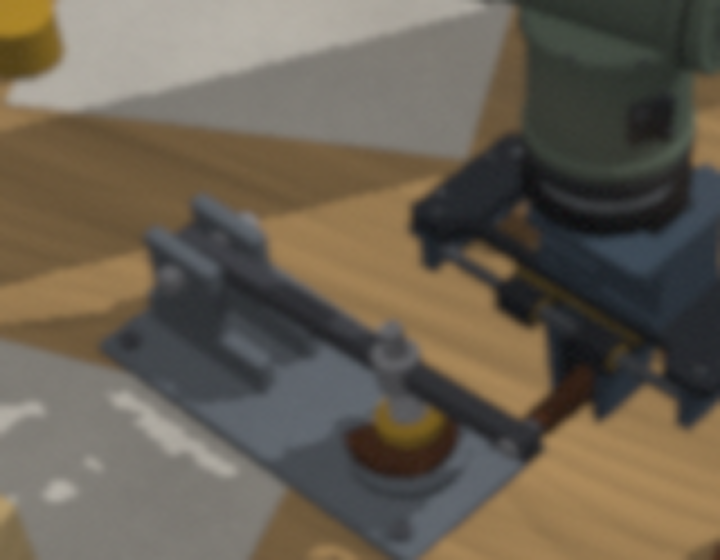

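View pics/w13.png

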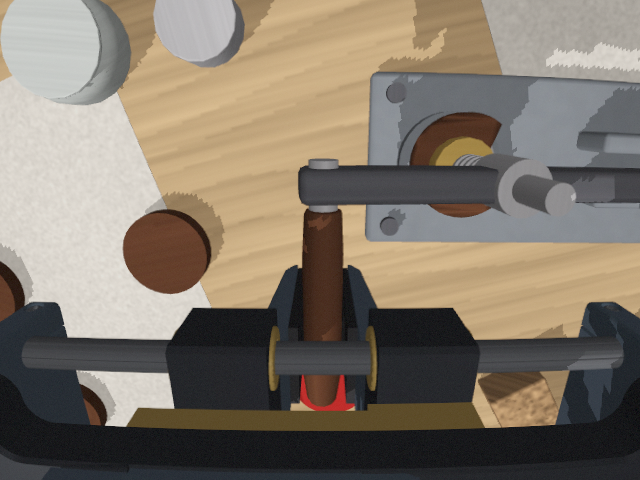

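Call:
drive_tool --series '[[1,[0,-0.5,4],[0,0,0]],[1,[-0.5,-0.5,8],[0,0,0]],[1,[-0.5,-0.5,12],[0,0,0]],[1,[-1,-0.5,16],[0,0,0]],[1,[-1,-0.5,21],[0,0,0]]]'

```text
time_s: 14.35
ee_pos: [544.4, 10.6, 68.0]
ee_rot: [-179.9, 0.2, -103.4]
force: [1.9, 4.8, 11.1]
gripper_width: 17.2
```

Call:
drive_tool --series '[[1,[0,0,0],[0,0,0]],[1,[0,0,0],[0,0,0]],[1,[0,0,0],[0,0,0]],[1,[0,0,0],[0,0,0]],[1,[0,0,0],[0,0,0]]]'

```text
time_s: 14.85
ee_pos: [544.4, 10.6, 68.0]
ee_rot: [-179.9, 0.2, -103.4]
force: [2.6, 4.5, 8.7]
gripper_width: 17.2
```

```bash
python3 - <<'E'
from h import *
from workcell import env
f=env.grab_frame("scene");cv2.imwrite("pics/s14.png",cv2.resize(f["image"][200:340,180:340],None,fx=4.5,fy=4,interpolation=2)[...,::-1]);pickle.dump(f,open("s14.pkl","wb"))
f=env.grab_frame("wrist");cv2.imwrite("pics/w14.png",f["image"][...,::-1]);pickle.dump(f,open("w14.pkl","wb"))
f=env.grab_frame("top");cv2.imwrite("pics/t14.png",f["image"][...,::-1]);pickle.dump(f,open("t14.pkl","wb"))
for i in range(4):
    print(env.state()["force"].round(1));env.grab_frame("wrist")
arc(env,[2,0],np.r_[0,0,-18])
E
```

```text
[1.9 5.1 8. ]
[1.6 4.6 7.9]
[2.6 5.3 8.7]
[1.9 4.  8.8]
phi now 0.26176472884149504 rad 220.5442566604779 x -59.03832310966549
2 [543.3  10.2  74.7] d [ 0.7  1.  -6.7]
0 [543.3  10.3  67. ] d [0.5 1.  1. ]
```

View pics/s14.png

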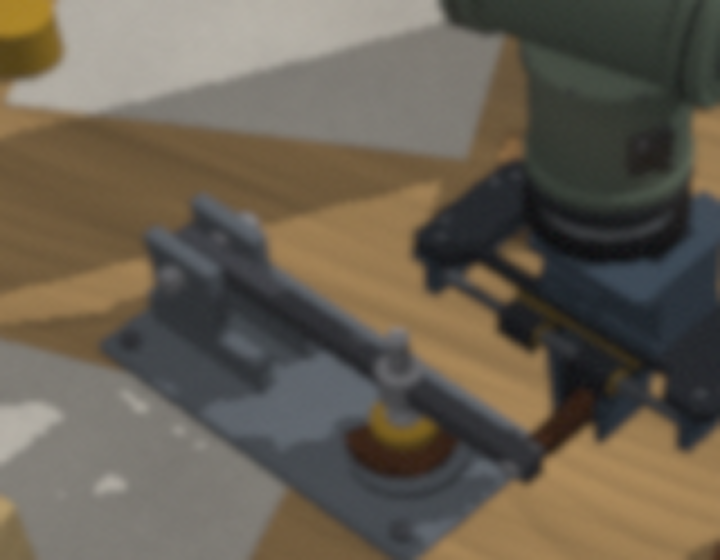

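View pics/w14.png

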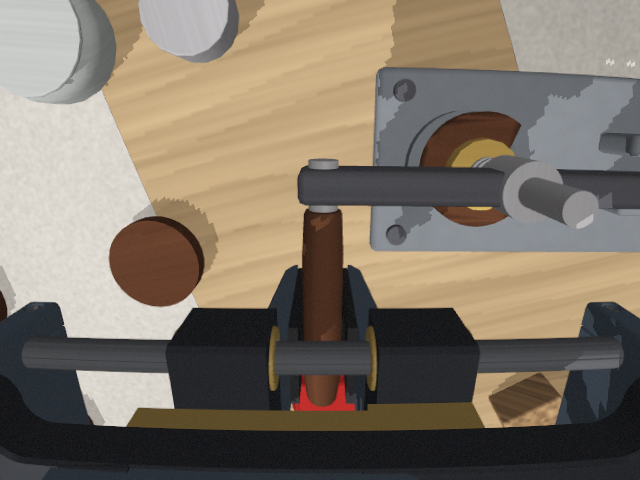

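View pics/t14.png

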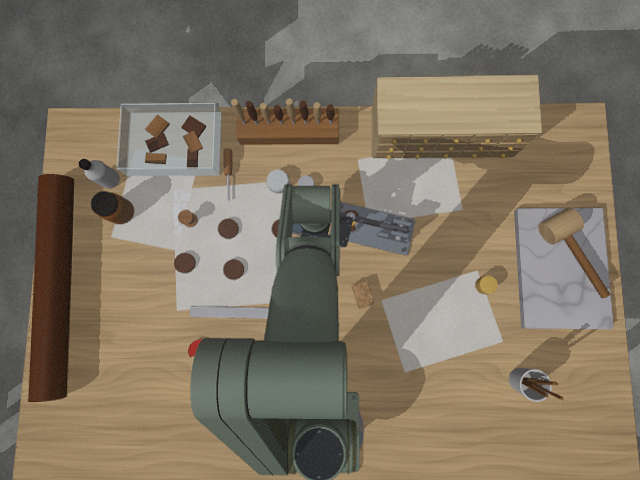

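```bash
python3 - <<'E'
from h import *
s=ld("s14");w=ld("w14")
c=lambda p:((p[0]-180)*4.5,(p[1]-200)*4)
for z in(75,85,95): print(c(proj(s,np.r_[H+220*Y,z])))
im=w["image"];hsv=cv2.cvtColor(im,cv2.COLOR_RGB2HSV)
m=((hsv[...,2]<130)&(hsv[...,1]>110)).astype(np.uint8)*255;m[:, :400]=0;m[260:]=0;m[:,540:]=0
P=np.argwhere(m)[:,::-1];P=P[(P[:,1]>105)&(P[:,1]<235)]
W=np.array([onz(w,p,42)[:2] for p in P],np.float32);print(len(P),cv2.minEnclosingCircle(W))
print("wrist lever end at z95",onz(w,(300,186),95),(onz(w,(300,186),95)[:2]-H)@Y)
E
```

```text
(np.float64(520.8498412112407), np.float64(470.163801497064))
(np.float64(520.6884591536954), np.float64(460.2653488326182))
(np.float64(520.5252333446829), np.float64(450.22110736456716))
3905 ((583.46435546875, -82.59504699707031), 30.8092098236084)
wrist lever end at z95 [604.28587883   3.75028648  95.        ] 227.8639040065595
```

```bash
python3 - <<'E'
from workcell import env
print(env.job_done()); s=env.state();print(s["time_s"],s["ee_pos"].round(1),s["force"].round(1),s["gripper_width"])
E
```

```text
the job is handed in; nothing more can be done
None
the job is handed in; nothing more can be done
```

The chipped walnut disc is lying flat on the anvil and the press lever is held level on it. I handed the job in at about 15 s, with the fingers still gripping the handle at 40 N. No verdict is reported back.

- **Disc:** I gripped it across its full 60 mm width, set it down and let go while the lever was still up. After pressing, the wrist view put its centre at about (583.5, -82.6) mm. My estimates of the anvil centre were between (582.4, -82.2) and (583.5, -81), so it is within about 2 mm.
- **Lever:** From the tool position, the arm was 0.3° above level. The lever's end also appeared in the scene picture about where a level lever should.
- **Push:** The tool read 8–9 N upward from the handle, against the roughly 10 N given for level. I had no direct reading of the pad force. The scene and wrist pictures show the pad on the disc.
- **Everything else:** The sound discs and bystanders visible in the last top picture looked in place. The arm hid some of them in that picture, so I did not check all of them.

No checks failed. The press base plate measured 106 mm across in the wrist pictures instead of 110 mm, which suggests my plate-based anvil estimate could be off by a millimetre or two.

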